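# Seasonings back in the rack by height

## Task

The cooking is done: put the pepper mill, the glass jar, the spice jar and the salt shaker back into the wooden seasoning rack, standing upright in one row in order of height, with the tallest at the rack's tall end and the shortest at its low end. The rack has only just room for all four, so space them closely. Set each down gently, do not tip any of them over, and leave the mug, the tomato and the garlic where they are.

Things in the scene. Friction and masses are not known exactly. Their poses are not given: they have to be found in the camera images.
- rack: Pale wooden rack, fixed, no dividers. Origin: centre of underside; x along the row to the tall end, z up. Inside: 260 mm (x -130..130) by 82 mm, floor 12 mm above origin. End boards 10 mm thick: tall (+x) 118 mm high with hand hole, low (-x) 36 mm. A 6 mm steel rod at y = +-44 mm rises from 28 mm (low end) to 64 mm (tall end). The four fill 215 of the 260 mm: gaps of about 9 mm.
- pepper_mill: Brown wooden pepper mill, the tallest of the four: 170 mm high, 58 mm across at the foot, narrowing to 48 mm at 120 mm; head 50 mm across (130 to 148 mm up), small knob on top. About 0.18 kg. Starts on the black glass hob (6 mm above the worktop). Origin: centre of its underside, z up.
- glass_jar: Clear glass jar with dark contents and a black lid, 130 mm high, 67 mm across (straight sides; lid 66 mm, top 11 mm). About 0.39 kg. Starts on the black hob, where mill, glass jar and spice jar stand in any order about 0.12 m apart along the front edge (direction x 0.26, y 0.97): grip them across that line. Origin: centre of its underside, z up.
- spice_jar: Small round glass spice jar with a green lid and a green label, 106 mm high, 44 mm across, lid 45 mm across from 85 mm up. About 0.11 kg. Starts on the black hob. Origin: centre of its underside, z up.
- salt_shaker: Glass salt shaker with white salt and a grey metal top, the shortest of the four: 90 mm high, 43 mm across up to 70 mm, top 34 mm across. About 0.1 kg. Starts on the worktop. Origin: centre of its underside, z up.
- blue_mug: Blue mug, 82 mm across, 91 mm high, with a handle; not to be moved. It stands behind the rack; a wall cabinet hangs 0.58 m above the worktop from there to the right, so keep the hand low and swing round close to the base. Origin: centre of its underside.
- tomato: Red tomato, about 77 mm across, 72 mm high; not to be moved. Origin: centre of its underside.
- garlic: White garlic bulb, about 60 mm across, 58 mm high; not to be moved. Origin: centre of its underside.
Mind the look-alikes: they are no part of the job. Several things have the shape of the salt_shaker; the one meant has the colours described above.

How it is judged:
By the outcome, as a careful person would: the job done as asked, in the order asked, and still so for the second after the job is handed in, with the robot touching nothing.
It also fails if it takes over 115 s, if anything falls off the work surface, if the arm or the gripper's body presses on something with over 40 N, if the wrist force passes 120 N, or if a joint passes its speed limit or range.

## Robot

A 7-joint arm with a two-finger parallel gripper is mounted at the origin on a cart in front of the work surface, level with it; the furniture and walls round the work are solid. World frame = base frame: x ahead of the robot, y to its left, z up, the work surface at z = 0. Lengths are in m, angles in rad, forces in N, time in s.
With the tool pointing down it reaches from about 0.425 to 0.825 m from the base axis. Payload 3.6 kg.
Tool frame: the origin (TCP) lies at the very end of the fingers, on their centre line; the grasp point (between the pads) lies tcp_to_grasp behind it (tcp_to_grasp is the distance from the TCP to the grasp point, in m); z points along the fingers, y is the line along which they close (so a half turn about z gives the same grasp; the last joint's range is limited). The gripper opens to 93 mm and grips with 3 to 60 N. Pads are 15 mm wide; open, the fingers measure 128 mm over their backs; the gripper's body (75 mm by 188 mm) begins 65 mm behind the grasp point.
Start: joints at [-1.306, 0.615, -0.013, 1.423, 0.008, 1.103, -0.04], TCP at [0.187, 0.623, 0.219] pointing down, gripper open.
Joint ranges: [-3.12, 3.12], [-0.3, 2.06], [-1.34, 1.32], [0.26, 2.42], [-1.36, 4.5], [0.01, 1.98], [-2.84, 2.84]. Speed limits (rad/s): [2.79, 2.79, 3.14, 3.14, 3.14, 3.14, 3.14].

## Interface

Orientations are given as a rotation vector (axis times angle).
In Python, from bench import state, read_camera, hand_in, look_for, tcp_to_grasp gives the robot as it stands. The module is installed in compiled form; this text tells all that it offers.
- The arm moves only by the tool step_arm, never from a script. Its argument "targets" is a list of rows, each a list of 6 numbers: the shift along the tool's x, y, z normalised to -1 to 1, where 1 is 0.5 m, then the turn, a rotation vector about the tool's x, y, z normalised to -1 to 1, where 1 is 120 degrees. In form: [[x, y, z, rx, ry, rz], ...]. A call has 1 to 20 rows; each row is the pose to reach, as a shift and turn from the pose commanded when the call began, along the tool's axes at that moment; what a row does not reach only later rows make up. A row lasts 1/8 s, in which the tool goes at most 62.5 mm and 10.7 degrees, less where a joint would pass 70% of its speed; a pose out of reach is approached as far as the arm can. A call with a number of a shift or a turn outside -1 to 1 is refused whole. A call with a gripper value outside its range is refused whole. "fingers" is the opening, from 0 (shut) to 1 (fully open), set as the call begins (left out, the last holds). The fingers move at their own pace and stop on an object; "grip_force" is the grip in N (left out, the last holds). Time passes only in rows, so rows that repeat a pose let the fingers close. It gives the time, the measured TCP pose, the force, the opening and the grip force at its end, in the units of the state.
- state(): the state, without advancing time (a new reading comes with each control period).
- read_camera(name): name is "scene" or "top" or "wrist"; returns a dict with "color" (480x640x3 uint8, red, green, blue), "camera_matrix" (3x3 intrinsics, pixels), "eye" and "rotation" of the camera in the world; the wrist camera has in their place "mount" (4x4, takes a point from camera to tool coordinates, whose origin is the TCP and whose axes are the flange's). Camera axes: x right, y down, z forward; pixel columns grow to the right and rows downward; lengths in m; the calibration is good to about 2 mm. A picture is of the moment at which its call begins: read the wrist's pose just before it. There is no depth.
- hand_in(): hands the job in; it is judged then, once.
Trained networks look in a picture, given as the dict that the camera call returned (one of the last four; its "shot" number tells which), for a name from the list of things; names that differ only in an ending like _2 or _b are one class to them, and where a whole thing is asked for, a point or a joint stands for the part that bears it (a point fixed in the world has none). Each returns a list of dicts, best first, with "conf" (0 to 1); they miss things now and then, are a little off and sometimes report something else, mostly with a low value. They report only what shows in the picture. A call takes as long as a camera call. They do not tell look-alikes from the thing itself.
- look_for(picture, label): "rect" ([left, top, right, bottom] in pixels, round what is visible of it).
The state is a dict: "time_s": time; "joints": joint angles; "joint_velocities": joint speeds; "joint_torque": joint torques, N m; "tool_pos": TCP position; "tool_rot": TCP orientation; "wrist_force": force on the tool from outside, world axes, zero at the start; "ft_torque": the same for the moment, N m; "finger_gap": finger opening in m; "gripper_force": force on a finger pad.
Only numpy, scipy, OpenCV 4.12 (cv2) and the standard library are available. Lean on these libraries where they do the work, as an engineer would, in place of code of your own. Each camera call takes 0.05 s, during which the arm holds its last target. There are 200 camera calls.

## Working session

There is one attempt and no reset: what is moved stays moved. The work goes in short steps, Python scripts to look and compute and a tool call to move; the robot and the scene stay as the last step left them, time stands still between calls to the robot, and variables do not carry over. Pictures are saved under pics/ and viewed, at most 14 in all, crops included, and the job is handed in when it is done.

Besides the shell and the picture viewer there is one more tool, called after "Call:" as a command line: name --pt "numbers of a row" for each row, then --argument value for the rest. step_arm: Moves the arm, as the interface text tells. Scaled input: -1 to 1 covers 0.5 m each way for a shift and 120 degrees each way for a turn. Its arguments: {"type":"object","properties":{"targets":{"type":"array"},"fingers":{"type":"number"},"grip_force":{"type":"number"}},"required":["targets"]}

```bash
mkdir -p pics; cat > h.py <<'E'
import numpy as np, cv2
from bench import *
from scipy.spatial.transform import Rotation as R
NAMES=["rack","pepper_mill","glass_jar","spice_jar","salt_shaker","blue_mug","tomato","garlic"]
def save(p,n): cv2.imwrite("pics/"+n+".png",p["color"][:,:,::-1])
def ray(p,uv):
    d=np.linalg.inv(p["camera_matrix"])@[uv[0],uv[1],1.]
    return np.array(p["eye"]),np.array(p["rotation"])@d
def onz(p,uv,z):
    e,d=ray(p,uv); return e+d*(z-e[2])/d[2]
def proj(p,X):
    c=np.array(p["rotation"]).T@(np.asarray(X)-p["eye"]); q=p["camera_matrix"]@c; return q[:2]/q[2]
E
python3 - <<'E'
from h import *
np.set_printoptions(precision=3,suppress=True)
print({k:np.round(v,3) for k,v in state().items()},tcp_to_grasp)
for c in("scene","top"):
    p=read_camera(c);save(p,c+"0");print(c,p["eye"],p["rotation"],p["camera_matrix"])
    for n in NAMES:
        print(n,[(np.round(r["rect"]),round(r["conf"],2)) for r in look_for(p,n)][:6])
E
```

```text
{'time_s': np.float64(0.0), 'joints': array([-1.306,  0.616, -0.013,  1.425,  0.008,  1.103, -0.04 ]), 'joint_velocities': array([0.001, 0.   , 0.001, 0.   , 0.001, 0.   , 0.001]), 'joint_torque': array([ -0.   , -45.893,   0.209, -16.574,  -0.061,   0.02 ,   0.   ]), 'tool_pos': array([0.187, 0.622, 0.218]), 'tool_rot': array([-0.457, -3.108,  0.004]), 'wrist_force': array([-0.642,  0.339,  0.725]), 'ft_torque': array([ 0.029, -0.036,  0.028]), 'gripper_force': np.float64(0.0), 'finger_gap': np.float64(0.093)} 0.0188
scene [-0.004  0.211  1.232] [-1.487  2.384 -0.617] [[528.253   0.    327.918]
 [  0.    528.253 239.707]
 [  0.      0.      1.   ]]
rack [(array([297., 211., 411., 272.]), 0.59)]
pepper_mill [(array([188., 266., 226., 309.]), 0.63)]
glass_jar [(array([133., 277., 177., 322.]), 0.93), (array([253., 258., 273., 295.]), 0.61)]
spice_jar [(array([252., 258., 273., 297.]), 0.69)]
salt_shaker [(array([465., 228., 487., 259.]), 0.89), (array([417., 196., 437., 228.]), 0.81), (array([457., 196., 477., 220.]), 0.76), (array([439., 218., 456., 247.]), 0.61)]
blue_mug [(array([2
[... 176 characters left out ...]
 0.396 -0.101  1.396] [-2.141  2.148 -0.107] [[516.565   0.    325.725]
 [  0.    516.565 237.892]
 [  0.      0.      1.   ]]
rack [(array([300., 194., 411., 286.]), 0.86)]
pepper_mill [(array([188., 218., 225., 243.]), 0.72)]
glass_jar [(array([143., 204., 179., 236.]), 0.87), (array([243., 230., 266., 249.]), 0.53)]
spice_jar [(array([243., 229., 265., 247.]), 0.72)]
salt_shaker [(array([448., 286., 470., 303.]), 0.82), (array([424., 237., 440., 250.]), 0.81), (array([431., 265., 450., 282.]), 0.74), (array([459., 251., 480., 270.]), 0.52)]
blue_mug []
tomato [(array([487., 295., 514., 323.]), 0.66), (array([454., 212., 474., 233.]), 0.57)]
garlic [(array([451., 210., 478., 233.]), 0.69)]
```

View pics/scene0.png

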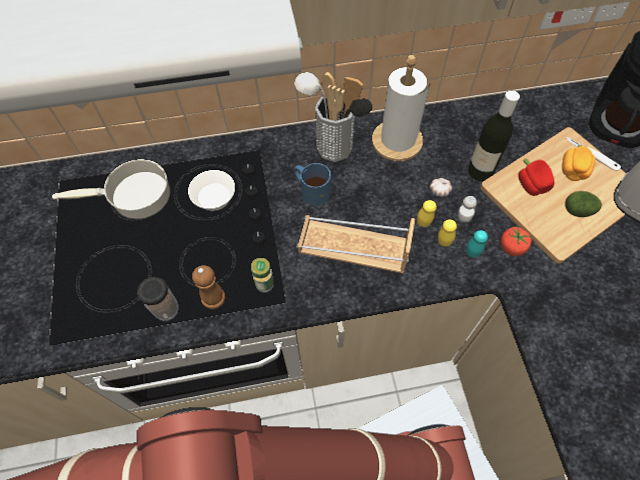

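```bash
python3 - <<'E'
import cv2
a=cv2.imread("pics/scene0.png")[160:280,400:550]
b=cv2.imread("pics/top0.png")
cv2.imwrite("pics/crop0.png",cv2.resize(a,None,fx=5,fy=5,interpolation=cv2.INTER_CUBIC))
cv2.imwrite("pics/crop1.png",cv2.resize(b[170:330,120:520],None,fx=2,fy=2,interpolation=cv2.INTER_CUBIC))
E
```

```text
(no output)
```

View pics/crop0.png

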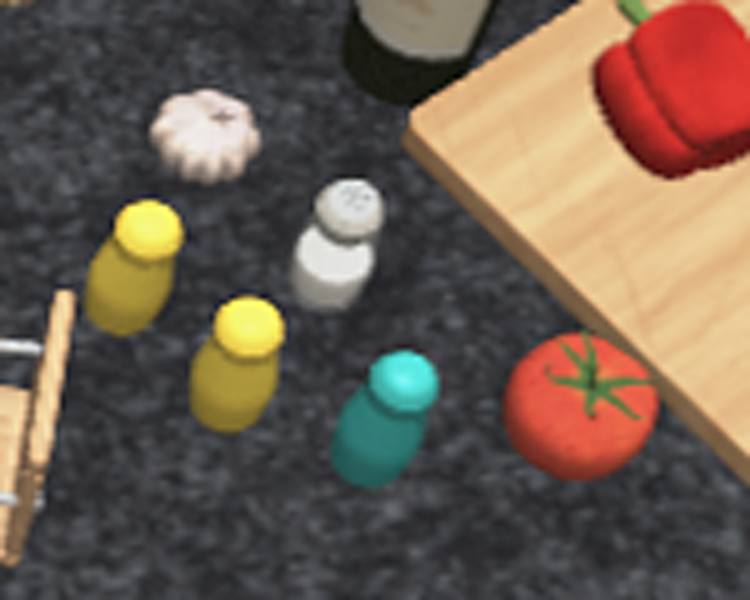

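View pics/crop1.png

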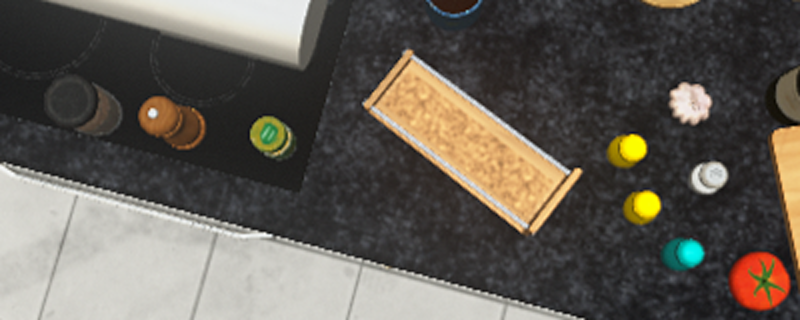

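```bash
sed -i 's/np.array(p\["rotation"\])/R.from_rotvec(p["rotation"]).as_matrix()/g' h.py
cat >> h.py <<'E'
PROF={"pepper_mill":[(0,29),(.12,24),(.13,25),(.148,25),(.17,8)],"glass_jar":[(0,33.5),(.119,33.5),(.13,33)],
"spice_jar":[(0,22),(.085,22),(.085,22.5),(.106,22.5)],"salt_shaker":[(0,21.5),(.07,21.5),(.09,17)]}
def pts(n):
    a=np.linspace(0,2*np.pi,48)
    return np.concatenate([np.c_[r*1e-3*np.cos(a),r*1e-3*np.sin(a),0*a+z] for z,r in PROF[n]])
def rectof(p,n,x):
    q=np.array([proj(p,X) for X in pts(n)+x]); return np.r_[q.min(0),q.max(0)]
E
python3 - <<'E'
from h import *
from scipy.optimize import least_squares
np.set_printoptions(precision=3,suppress=True)
P=[read_camera("scene"),read_camera("top")]
near={"salt_shaker":[(467,208),(465,260)][:1]}
M={"glass_jar":([155,298],[161,220]),"pepper_mill":([208,287],[206,230]),"spice_jar":([262,277],[254,238]),"salt_shaker":([467,208],[474,260])}
for n,c in M.items():
    rs=[]
    for p,cc in zip(P,c):
        l=[r for r in look_for(p,n) if np.hypot(*(np.array(r["rect"]).reshape(2,2).mean(0)-cc))<16]
        rs.append(l[0]["rect"] if l else None)
    x0=onz(P[0],c[0],.05)
    f=lambda x:np.concatenate([rectof(p,n,x)-r for p,r in zip(P,rs) if r is not None])
    s=least_squares(f,x0,loss="soft_l1");print(n,s.x,np.round(f(s.x),1))
for p,nm,(y,x) in zip(P,"ab",[(195,285),(180,290)]):
    cv2.imwrite(f"pics/rack{nm}.png",cv2.resize(p["color"][y:y+110,x:x+140,::-1],None,fx=5,fy=5,interpolation=cv2.INTER_CUBIC))
E
```

```text
glass_jar [ 0.607  0.362 -0.001] [-2.3 -0.5  1.   2.3 -0.4 -1.2  2.7  0.5]
pepper_mill [0.578 0.243 0.009] [-1.2 -0.2  0.9  0.3  2.4 -1.2 -1.2  1.4]
spice_jar [ 0.559  0.115 -0.   ] [-3.8  0.4 -3.7 -2.4  1.6  0.8  1.5  1. ]
salt_shaker [ 0.517 -0.458 -0.02 ] [-4.  -0.7  1.6  4.3 -1.2 -2.7  2.5  0.9]
```

View pics/racka.png

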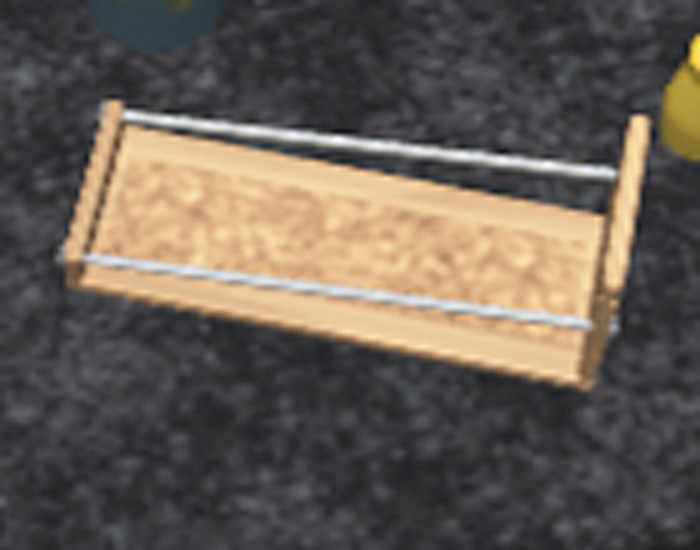

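View pics/rackb.png

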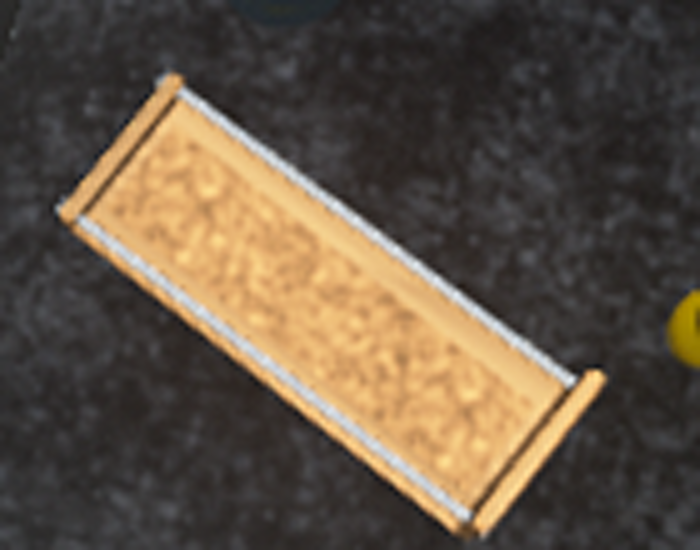

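```bash
python3 - <<'E'
from h import *
from scipy.optimize import least_squares
np.set_printoptions(precision=4,suppress=True)
P=[read_camera("scene"),read_camera("top")]
O=[(285,195),(290,180)]
rod=[(-.13,-.044,.028),(.13,-.044,.064),(-.13,.044,.028),(.13,.044,.064)]
px=[[(85,259),(588,324),(122,116),(615,174)],[(80,221),(470,517),(180,92),(572,382)]]
def bd(w): return [(-.135,-w,.036),(-.135,w,.036),(.135,-w,.118),(.135,w,.118)]
bp=[[(72,257),(114,102),(None,None),(641,118)],[(68,212),(172,78),(482,532),(598,374)]]
def f(v):
    x,y,yaw,z,w=v; r=[]
    for p,o,a,b in zip(P,O,px,bp):
        for X,q in zip(rod+bd(w),a+b):
            if q[0] is None: continue
            W=R.from_euler("z",yaw).apply(X)+[x,y,z]
            r+=list(proj(p,W)-(np.array(q)-2)/5-o)
    return np.array(r)
s=least_squares(f,[.55,-.15,-1.8,0,.047],loss="soft_l1")
print(s.x,np.degrees(s.x[2]));print(np.round(f(s.x).reshape(-1,2),1))
E
```

```text
[ 0.5602 -0.1409 -2.2438 -0.0001  0.0473] -128.56143653324415
[[-0.8  0. ]
 [-0.1  0.1]
 [-0.3  0.2]
 [-0.3  0.1]
 [-0.5 -0.3]
 [-0.3  0.1]
 [-0.4 -0.4]
 [-0.1 -0.3]
 [ 0.   0.4]
 [ 0.3  0.1]
 [ 0.5  0.6]
 [-0.1  0.8]
 [ 1.2  0.2]
 [ 0.3 -1.1]
 [ 0.5  0.5]]
```

```bash
cat >> h.py <<'E'
def pose():
    s=state(); return np.array(s["tool_pos"]),R.from_rotvec(s["tool_rot"])
def down(az):  # tool z down, tool y at world azimuth az (deg)
    a=np.radians(az); y=np.array([np.cos(a),np.sin(a),0]); z=np.array([0,0,-1.]); return R.from_matrix(np.c_[np.cross(y,z),y,z])
def rel(xyz,az):
    p,r=pose(); t=r.inv().apply(np.array(xyz)-p)/.5; w=(r.inv()*down(az)).as_rotvec()/np.radians(120)
    return np.round(np.r_[t,w],3)
def show(*T):
    p,r=pose(); y=r.as_matrix()[:,1]; print("tcp",np.round(p,4),"az",round(np.degrees(np.arctan2(y[1],y[0])),1),"z",np.round(r.as_matrix()[:,2],3))
    for t in T: print(t,rel(t[:3],t[3]).tolist())
def wrist():
    p,r=pose(); c=dict(read_camera("wrist")); m=np.array(c["mount"]); M=np.eye(4);M[:3,:3]=r.as_matrix();M[:3,3]=p
    M=M@m; c["eye"]=M[:3,3]; c["rotation"]=R.from_matrix(M[:3,:3]).as_rotvec(); return c
E
python3 - <<'E'
from h import *
show((.40,.40,.26,40),(.58,.24,.30,-15)); print(read_camera("wrist")["mount"])
E
```

```text
tcp [0.187  0.6225 0.2187] az 73.3 z [-0. -0. -1.]
(0.4, 0.4, 0.26, 40) [-0.536, -0.304, -0.083, -0.0, -0.0, 0.277]
(0.58, 0.24, 0.3, -15) [-0.973, -0.507, -0.163, -0.0, 0.0, 0.736]
[[-3.84124165e-04 -9.60631220e-01 -2.77826404e-01  7.78281864e-02]
 [ 9.99999926e-01 -3.68620639e-04 -1.08037402e-04 -5.02410045e-05]
 [ 1.37155493e-06 -2.77826425e-01  9.60631291e-01 -1.66399313e-01]
 [ 0.00000000e+00  0.00000000e+00  0.00000000e+00  1.00000000e+00]]
```

Call:
step_arm --pt "-0.13 -0.07 -0.02 0 0 0.08" --pt "-0.27 -0.15 -0.04 0 0 0.17" --pt "-0.4 -0.22 -0.05 0 0 0.26" --pt "-0.5 -0.28 -0.06 0 0 0.35" --pt "-0.6 -0.33 -0.07 0 0 0.43" --pt "-0.7 -0.38 -0.08 0 0 0.51" --pt "-0.8 -0.42 -0.08 0 0 0.59" --pt "-0.88 -0.46 -0.08 0 0 0.66" --pt "-0.94 -0.49 -0.08 0 0 0.71" --pt "-0.973 -0.507 -0.08 0 0 0.736" --pt "-0.973 -0.507 -0.08 0 0 0.736" --pt "-0.973 -0.507 -0.08 0 0 0.736" --fingers 1

```text
time_s: 3.05
tool_pos: [0.5786, 0.2421, 0.2585]
tool_rot: [-2.487, -1.915, 0.0]
wrist_force: [-0.0, 0.5, 0.3]
finger_gap: 0.0927
gripper_force: 0.0
```

```bash
python3 - <<'E'
from h import *
show();c=wrist();save(c,"w1");print(c["camera_matrix"][0])
for n in NAMES[1:5]: print(n,[(np.round(r["rect"]),round(r["conf"],2)) for r in look_for(c,n)])
E
```

```text
tcp [0.5786 0.2421 0.2585] az -14.8 z [-0.001  0.002 -1.   ]
[418.23383425   0.         320.9999378 ]
pepper_mill [(array([284., 170., 359., 269.]), 0.63)]
glass_jar [(array([258.,   1., 360., 110.]), 0.91)]
spice_jar [(array([315., 299., 367., 374.]), 0.92)]
salt_shaker []
```

View pics/w1.png

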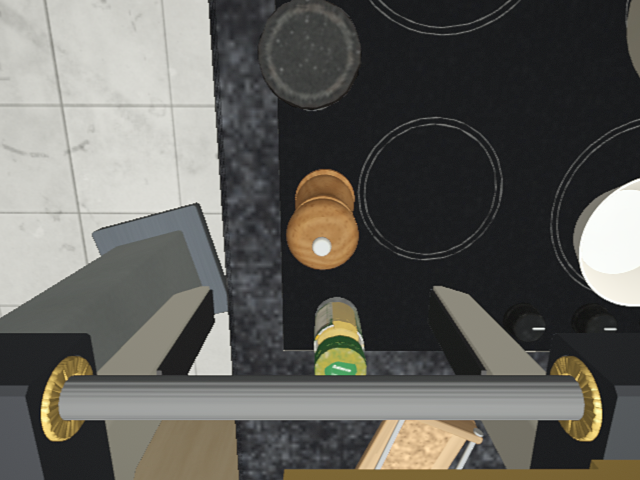

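```bash
cat >> h.py <<'E'
from scipy.optimize import least_squares
CTR={"glass_jar":([155,298],[161,220]),"pepper_mill":([208,287],[206,230]),"spice_jar":([262,277],[254,238]),"salt_shaker":([467,208],[469,260])}
def fit(n,W,cams=True,ctr=None,edges=None):
    P=[];rs=[];ws=[]
    if cams:
        for cn,cc in zip(("scene","top"),CTR[n]):
            p=read_camera(cn); l=[r for r in look_for(p,n) if np.hypot(*(np.array(r["rect"]).reshape(2,2).mean(0)-cc))<16]
            if l: P.append(p);rs.append(np.array(l[0]["rect"]));ws.append(.7*np.ones(4))
    for w in W:
        l=look_for(w,n)
        if ctr is not None: l=[r for r in l if np.hypot(*(np.array(r["rect"]).reshape(2,2).mean(0)-ctr))<40]
        if l: P.append(w);rs.append(np.array(l[0]["rect"]));ws.append(np.where((rs[-1]<3)|(rs[-1]>[637,477]*2)|(edges if edges is not None else [0,0,0,0]),0,1.))
    x0=onz(P[-1],rs[-1].reshape(2,2).mean(0),.08); x0[2]=0
    g=lambda x:[(rectof(p,n,x)-r)*k for p,r,k in zip(P,rs,ws)]
    s=least_squares(lambda x:np.concatenate(g(x)),x0,loss="soft_l1")
    z=least_squares(lambda v:np.concatenate(g(np.r_[v,0.012 if n in("x",) else (.006 if n!="salt_shaker" else 0)])),s.x[:2],loss="soft_l1")
    print(n,"free",np.round(s.x,4),"z fixed",np.round(z.x,4)); print(*[np.round(a,1) for a in g(s.x)]); return s.x
E
python3 - <<'E'
from h import *
c=wrist()
fit("pepper_mill",[c]);fit("glass_jar",[c]);fit("spice_jar",[c],edges=np.array([0,0,0,1]))
E
```

```text
pepper_mill free [ 0.5782  0.2425 -0.0073] z fixed [0.5788 0.2444]
[ 0.2 -1.1 13.   5.7] [ 0.  -0.1  0.8  1.2] [-0.3 -2.2  0.5  0.3]Traceback (most recent call last):
  File "<stdin>", line 3, in <module>
  File "h.py", line 42, in fit
    l=look_for(w,n)
ValueError: only the last four pictures can be asked about
```

```bash
python3 - <<'E'
from h import *
fit("pepper_mill",[wrist()],cams=False)
fit("glass_jar",[wrist()]);fit("spice_jar",[wrist()],cams=False,edges=np.array([0,0,0,1]))
x=(.5785,.243); show((*x,.2,-15),(*x,.006+.115-.0188,-15))
E
```

```text
pepper_mill free [ 0.5772  0.2394 -0.0176] z fixed [0.5792 0.2463]
[-0.4  0.4  0.4 -0.3]
glass_jar free [0.602  0.3598 0.0037] z fixed [0.6021 0.3597]
[ 0.4 -0.8  1.4  2.2] [-0.2 -0.   0.3 -0.3]
spice_jar free [0.5606 0.1149 0.0065] z fixed [0.5605 0.1147]
[-0.  0. -0.  0.]
tcp [0.58   0.2398 0.2586] az -15.0 z [-0. -0. -1.]
(0.5785, 0.243, 0.2, -15) [0.005, -0.005, 0.117, -0.0, 0.0, -0.0]
(0.5785, 0.243, 0.10220000000000001, -15) [0.005, -0.005, 0.313, -0.0, 0.0, -0.0]
```

```bash
python3 - <<'E'
from h import *
c=wrist();im=c["color"].astype(int);m=np.zeros(im.shape[:2],bool);m[200:280,290:360]=(im[200:280,290:360].min(2)>170)
v,u=np.nonzero(m);print(len(u),u.mean(),v.mean())
for z in(.168,.174):print(onz(c,(u.mean(),v.mean()),z))
E
```

```text
240 318.0833333333333 243.775
[0.57787977 0.24117436 0.168     ]
[0.57839411 0.2428925  0.174     ]
```

Call:
step_arm --pt "0.005 -0.004 0.03 0 0 0" --pt "0.005 -0.004 0.08 0 0 0" --pt "0.005 -0.004 0.14 0 0 0" --pt "0.005 -0.004 0.2 0 0 0" --pt "0.005 -0.004 0.25 0 0 0" --pt "0.005 -0.004 0.29 0 0 0" --pt "0.005 -0.004 0.313 0 0 0" --pt "0.005 -0.004 0.313 0 0 0"

```text
time_s: 5.35
tool_pos: [0.5779, 0.2426, 0.101]
tool_rot: [-2.492, -1.911, 0.004]
wrist_force: [-0.5, -0.0, 1.0]
finger_gap: 0.0929
gripper_force: 0.0
```

Call:
step_arm --pt "0 0 0 0 0 0" --pt "0 0 0 0 0 0" --pt "0 0 0 0 0 0" --pt "0 0 0 0 0 0" --pt "0 0 0 0 0 0" --pt "0 0 0 0 0 0" --fingers 0 --grip_force 25

```text
time_s: 6.1
tool_pos: [0.5796, 0.2426, 0.1026]
tool_rot: [2.492, 1.911, 0.002]
wrist_force: [0.6, -0.1, 1.3]
finger_gap: 0.0485
gripper_force: 24.8
```

```bash
cat >> h.py <<'E'
RX,RY,RYAW=.5602,-.1409,-128.56
def slot(x,y=0):
    a=np.radians(RYAW); return RX+x*np.cos(a)-y*np.sin(a),RY+x*np.sin(a)+y*np.cos(a)
E
python3 - <<'E'
from h import *
s=state();print(s["finger_gap"],s["gripper_force"],s["wrist_force"])
x=slot(.092);print(x)
show((.56,.243,.25,-15),(.50,.06,.25,-28),(*x,.25,-38.56))
E
```

```text
0.04846384591801538 24.770735683026714 [ 0.56114095 -0.11978274  1.34584597]
(np.float64(0.5028532866738694), np.float64(-0.2128399365491143))
tcp [0.5796 0.2426 0.1026] az -15.0 z [ 0.002  0.    -1.   ]
(0.56, 0.243, 0.25, -15) [-0.009, -0.037, -0.295, 0.001, -0.0, -0.0]
(0.5, 0.06, 0.25, -28) [-0.394, -0.058, -0.295, 0.001, -0.0, 0.108]
(np.float64(0.5028532866738694), np.float64(-0.2128399365491143), 0.25, -38.56) [-0.919, 0.089, -0.295, 0.001, -0.0, 0.196]
```

Call:
step_arm --pt "0 -0.01 -0.04 0 0 0" --pt "0 -0.02 -0.11 0 0 0" --pt "-0.01 -0.03 -0.19 0 0 0" --pt "-0.04 -0.037 -0.25 0 0 0.01" --pt "-0.1 -0.045 -0.29 0 0 0.02" --pt "-0.19 -0.05 -0.295 0 0 0.04" --pt "-0.29 -0.05 -0.295 0 0 0.07" --pt "-0.39 -0.05 -0.295 0 0 0.1" --pt "-0.49 -0.03 -0.295 0 0 0.125" --pt "-0.59 0 -0.295 0 0 0.15" --pt "-0.69 0.03 -0.295 0 0 0.17" --pt "-0.78 0.055 -0.295 0 0 0.185" --pt "-0.86 0.075 -0.295 0 0 0.196" --pt "-0.9 0.085 -0.295 0 0 0.196" --pt "-0.919 0.089 -0.295 0 0 0.196" --pt "-0.919 0.089 -0.295 0 0 0.196" --pt "-0.919 0.089 -0.295 0 0 0.196"

```text
time_s: 8.22
tool_pos: [0.5027, -0.2108, 0.2496]
tool_rot: [-2.827, -1.366, -0.001]
wrist_force: [-0.6, 0.2, -1.8]
finger_gap: 0.0484
gripper_force: 24.7
```

```bash
python3 - <<'E'
from h import *
s=state();print(s["finger_gap"],s["gripper_force"],s["wrist_force"])
c=wrist();save(c,"w2"); save(read_camera("top"),"t2")
x=slot(.093)
show((*x,.25,-38.56),(*x,.0966+.012+.008,-38.56))
for X in[(.14,-.047,.118),(.14,.047,.118),(-.13,-.044,.028),(-.13,.044,.028),(.13,0,.012)]:
    a=slot(X[0],X[1]);print(X,np.round(proj(c,(*a,X[2]))))
E
```

```text
0.04841713618071685 24.699953281296985 [-0.55718332  0.22375107 -1.76100305]
tcp [ 0.5028 -0.2111  0.2496] az -38.4 z [-0.     0.001 -1.   ]
(np.float64(0.502229952833368), np.float64(-0.21362189238116988), 0.25, -38.56) [-0.005, 0.002, -0.001, -0.0, -0.0, 0.001]
(np.float64(0.502229952833368), np.float64(-0.21362189238116988), 0.11660000000000001, -38.56) [-0.005, 0.002, 0.266, -0.0, -0.0, 0.001]
(0.14, -0.047, 0.118) [262. 291.]
(0.14, 0.047, 0.118) [385. 291.]
(-0.13, -0.044, 0.028) [269. -68.]
(-0.13, 0.044, 0.028) [380. -68.]
(0.13, 0, 0.012) [323. 240.]
```

View pics/w2.png

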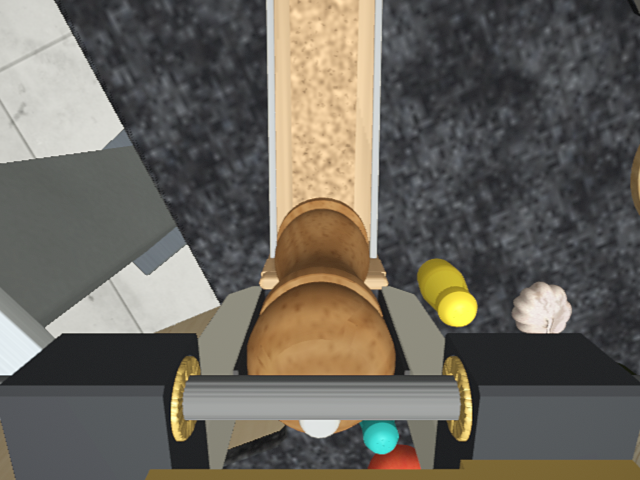

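Call:
step_arm --pt "-0.005 0.002 0.02 0 0 0.001" --pt "-0.005 0.002 0.06 0 0 0.001" --pt "-0.005 0.002 0.11 0 0 0.001" --pt "-0.005 0.002 0.16 0 0 0.001" --pt "-0.005 0.002 0.21 0 0 0.001" --pt "-0.005 0.002 0.245 0 0 0.001" --pt "-0.005 0.002 0.26 0 0 0.001" --pt "-0.005 0.002 0.266 0 0 0.001" --pt "-0.005 0.002 0.27 0 0 0.001" --pt "-0.005 0.002 0.274 0 0 0.001" --pt "-0.005 0.002 0.277 0 0 0.001" --pt "-0.005 0.002 0.277 0 0 0.001"

```text
time_s: 9.82
tool_pos: [0.5017, -0.2151, 0.1112]
tool_rot: [2.832, 1.361, 0.0]
wrist_force: [0.3, -1.2, -1.5]
finger_gap: 0.0485
gripper_force: 24.7
```

```bash
python3 - <<'E'
from h import *
s=state();print(s["finger_gap"],s["gripper_force"],s["wrist_force"])
x=slot(.093)
show((*x,.0966+.012+.001,-38.56))
E
```

```text
0.04848898537532501 24.700101193375303 [ 0.28179759 -1.17801501 -1.4826096 ]
tcp [ 0.5017 -0.2151  0.1112] az -38.7 z [ 0. -0. -1.]
(np.float64(0.502229952833368), np.float64(-0.21362189238116988), 0.1096, -38.56) [0.003, -0.001, 0.003, 0.0, -0.0, -0.001]
```

Call:
step_arm --pt "0.003 0 0.002 0 0 0" --pt "0.003 0 0.003 0 0 0" --pt "0.003 0 0.004 0 0 0" --pt "0.003 0 0.005 0 0 0" --pt "0.003 0 0.005 0 0 0"

```text
time_s: 10.45
tool_pos: [0.5026, -0.214, 0.1086]
tool_rot: [2.832, 1.361, -0.0]
wrist_force: [0.1, 0.6, -0.6]
finger_gap: 0.0485
gripper_force: 24.7
```

Call:
step_arm --pt "0 0 0.001 0 0 0" --pt "0 0 0.002 0 0 0" --pt "0 0 0.002 0 0 0"

```text
time_s: 10.82
tool_pos: [0.5027, -0.2141, 0.1083]
tool_rot: [-2.832, -1.36, -0.001]
wrist_force: [-1.7, 0.8, 5.6]
finger_gap: 0.0486
gripper_force: 24.8
```

Call:
step_arm --pt "0 0 -0.001 0 0 0" --pt "0 0 -0.001 0 0 0" --pt "0 0 -0.001 0 0 0" --pt "0 0 -0.001 0 0 0" --pt "0 0 -0.001 0 0 0" --fingers 1

```text
time_s: 11.45
tool_pos: [0.5026, -0.214, 0.1081]
tool_rot: [2.832, 1.36, -0.0]
wrist_force: [0.5, 0.2, 0.5]
finger_gap: 0.0917
gripper_force: 0.0
```

```bash
python3 - <<'E'
from h import *
s=state();print(s["finger_gap"],s["wrist_force"])
show((*slot(.093),.25,-38.56),(.52,.05,.25,-28),(.602,.3597,.22,-15))
E
```

```text
0.09167184047305692 [0.52345781 0.2459372  0.54387493]
tcp [ 0.5026 -0.214   0.1081] az -38.7 z [-0. -0. -1.]
(np.float64(0.502229952833368), np.float64(-0.21362189238116988), 0.25, -38.56) [0.0, -0.001, -0.284, -0.0, 0.0, -0.001]
(0.52, 0.05, 0.25, -28) [0.434, -0.303, -0.284, -0.0, 0.0, -0.089]
(0.602, 0.3597, 0.22, -15) [1.02, -0.562, -0.224, -0.0, 0.0, -0.197]
```

Call:
step_arm --pt "0 0 -0.03 0 0 0" --pt "0 0 -0.1 0 0 0" --pt "0 0 -0.19 0 0 0" --pt "0 0 -0.26 0 0 0" --pt "0.05 -0.03 -0.284 0 0 0" --pt "0.13 -0.09 -0.284 0 0 -0.02" --pt "0.22 -0.15 -0.284 0 0 -0.04" --pt "0.32 -0.22 -0.284 0 0 -0.065" --pt "0.42 -0.29 -0.284 0 0 -0.09" --pt "0.52 -0.35 -0.284 0 0 -0.11" --pt "0.62 -0.4 -0.284 0 0 -0.14" --pt "0.72 -0.45 -0.284 0 0 -0.165" --pt "0.8 -0.48 -0.284 0 0 -0.185" --pt "0.86 -0.5 -0.284 0 0 -0.197" --pt "0.9 -0.515 -0.284 0 0 -0.197" --pt "0.91 -0.52 -0.284 0 0 -0.197" --pt "0.91 -0.52 -0.284 0 0 -0.197"

```text
time_s: 13.58
tool_pos: [0.5839, 0.303, 0.2506]
tool_rot: [2.493, 1.911, -0.0]
wrist_force: [-0.7, 0.2, 0.2]
finger_gap: 0.0929
gripper_force: 0.0
```

```bash
python3 - <<'E'
from h import *
c=wrist();save(c,"w3")
x=fit("glass_jar",[c],cams=False)
x=fit("spice_jar",[c],cams=False)
show((.602,.3597,.22,-15),(.602,.3597,.006+.09-.0188,-15))
# mill in rack from top
p=read_camera("top");print([np.round(r["rect"]) for r in look_for(p,"pepper_mill")],np.round(rectof(p,"pepper_mill",np.array([*slot(.093),.012]))))
E
```

```text
glass_jar free [0.601  0.3582 0.0057] z fixed [0.601  0.3582]
[ 0.3 -0.3 -0.3  0.3]
spice_jar free [ 0.5592  0.1067 -0.0008] z fixed [0.5599 0.1123]
[ 0.9 -0.3 -0.6  0.3]
tcp [0.5841 0.3021 0.2507] az -15.2 z [ 0.    -0.001 -1.   ]
(0.602, 0.3597, 0.22, -15) [0.121, 0.004, 0.061, 0.0, 0.0, -0.001]
(0.602, 0.3597, 0.0772, -15) [0.121, 0.004, 0.347, 0.0, 0.0, -0.001]
[array([368., 251., 397., 272.])] [370. 247. 397. 273.]
```

Call:
step_arm --pt "0.04 0.003 0 0 0 0" --pt "0.09 0.003 0.02 0 0 0" --pt "0.12 0.003 0.07 0 0 0" --pt "0.12 0.003 0.13 0 0 0" --pt "0.12 0.003 0.2 0 0 0" --pt "0.12 0.003 0.26 0 0 0" --pt "0.12 0.003 0.31 0 0 0" --pt "0.12 0.003 0.34 0 0 0" --pt "0.12 0.003 0.347 0 0 0" --pt "0.12 0.003 0.347 0 0 0"

```text
time_s: 15.08
tool_pos: [0.6014, 0.3612, 0.0771]
tool_rot: [2.493, 1.911, 0.001]
wrist_force: [0.8, -0.3, 0.5]
finger_gap: 0.0929
gripper_force: 0.0
```

Call:
step_arm --pt "0 0 0 0 0 0" --pt "0 0 0 0 0 0" --pt "0 0 0 0 0 0" --pt "0 0 0 0 0 0" --pt "0 0 0 0 0 0" --fingers 0 --grip_force 30

```text
time_s: 15.7
tool_pos: [0.6014, 0.3613, 0.0771]
tool_rot: [2.493, 1.911, 0.001]
wrist_force: [0.2, 0.1, 1.9]
finger_gap: 0.0654
gripper_force: 30.0
```

```bash
python3 - <<'E'
from h import *
s=state();print(s["finger_gap"],s["gripper_force"],s["wrist_force"])
show((.602,.36,.24,-15),(.52,.05,.24,-28),(*slot(.0205),.24,-38.56))
E
```

```text
0.06543230274401612 29.99576149835775 [0.23750506 0.05436731 1.89222163]
tcp [0.6014 0.3613 0.0771] az -15.0 z [ 0.001  0.    -1.   ]
(0.602, 0.36, 0.24, -15) [-0.002, 0.002, -0.326, 0.0, -0.0, -0.0]
(0.52, 0.05, 0.24, -28) [-0.643, 0.005, -0.326, 0.0, -0.0, 0.108]
(np.float64(0.547421656269721), np.float64(-0.1569300945571396), 0.24, -38.56) [-1.029, 0.165, -0.326, 0.0, -0.0, 0.196]
```

Call:
step_arm --pt "0 0 -0.02 0 0 0" --pt "0 0 -0.06 0 0 0" --pt "0 0 -0.12 0 0 0" --pt "0 0 -0.19 0 0 0" --pt "-0.02 0 -0.26 0 0 0" --pt "-0.06 0 -0.31 0 0 0.01" --pt "-0.14 0 -0.326 0 0 0.02" --pt "-0.23 0 -0.326 0 0 0.03" --pt "-0.33 0 -0.326 0 0 0.05" --pt "-0.43 0 -0.326 0 0 0.07" --pt "-0.53 0 -0.326 0 0 0.09" --pt "-0.63 0.01 -0.326 0 0 0.108" --pt "-0.73 0.04 -0.326 0 0 0.135" --pt "-0.82 0.08 -0.326 0 0 0.16" --pt "-0.89 0.11 -0.326 0 0 0.18" --pt "-0.92 0.12 -0.326 0 0 0.196" --pt "-0.93 0.125 -0.326 0 0 0.196" --pt "-0.93 0.125 -0.326 0 0 0.196" --pt "-0.93 0.125 -0.326 0 0 0.196"

```text
time_s: 18.08
tool_pos: [0.5408, -0.1018, 0.2395]
tool_rot: [-2.827, -1.368, -0.0]
wrist_force: [0.2, 0.1, -5.1]
finger_gap: 0.0655
gripper_force: 30.0
```

```bash
python3 - <<'E'
from h import *
s=state();print(s["finger_gap"],s["gripper_force"],s["wrist_force"])
c=wrist();save(c,"w4");
l=look_for(c,"glass_jar");print([np.round(r["rect"]) for r in l])
p,r=pose()
for dx in(0,-.005,-.01): print(dx,np.round(rectof(c,"glass_jar",p+r.apply([dx,0,.0712]))))
show((*slot(.0195),.24,-38.56))
E
```

```text
0.06553357629924203 30.010727587559813 [ 0.17287547  0.05738637 -5.11029053]
[array([218., 220., 423., 471.])]
0 [212. 200. 433. 479.]
-0.005 [213. 208. 432. 491.]
-0.01 [215. 217. 431. 503.]
tcp [ 0.5408 -0.1024  0.2395] az -38.4 z [-0.     0.001 -1.   ]
(np.float64(0.5480449901102223), np.float64(-0.156148138725084), 0.24, -38.56) [-0.075, 0.078, -0.001, -0.0, -0.0, 0.001]
```

View pics/w4.png

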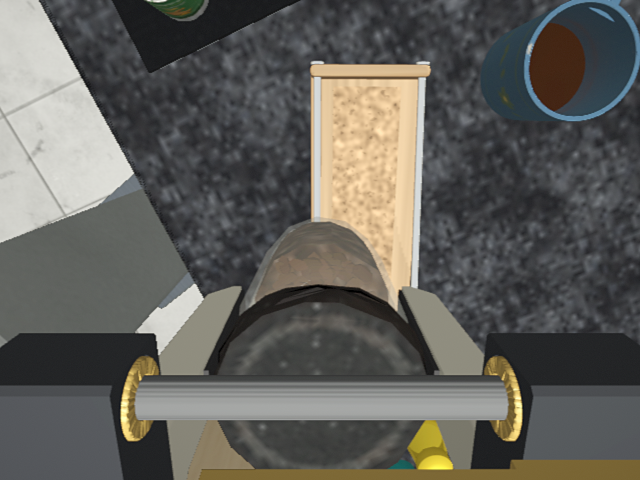

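```bash
python3 - <<'E'
from h import *
c=wrist();p,r=pose()
zb=.0712
for nm,h in(("base",0),("lidbot",.119),("lidtop",.13)):
  for rad in(.0335,.0325,.030):
    print(nm,rad,[np.round(proj(c,p+r.apply([s*rad,0,zb-h])),0) for s in(-1,1)])
E
python3 -c "
import cv2
a=cv2.imread('pics/w4.png')[200:480,200:440];cv2.imwrite('pics/w4c.png',cv2.resize(a,None,fx=2,fy=2))"
```

```text
base 0.0335 [array([322., 306.]), array([322., 199.])]
base 0.0325 [array([322., 304.]), array([322., 201.])]
base 0.03 [array([322., 301.]), array([322., 205.])]
lidbot 0.0335 [array([323., 453.]), array([323., 272.])]
lidbot 0.0325 [array([323., 451.]), array([323., 275.])]
lidbot 0.03 [array([323., 445.]), array([323., 282.])]
lidtop 0.0335 [array([323., 480.]), array([323., 286.])]
lidtop 0.0325 [array([323., 477.]), array([323., 289.])]
lidtop 0.03 [array([323., 471.]), array([323., 297.])]
```

View pics/w4c.png

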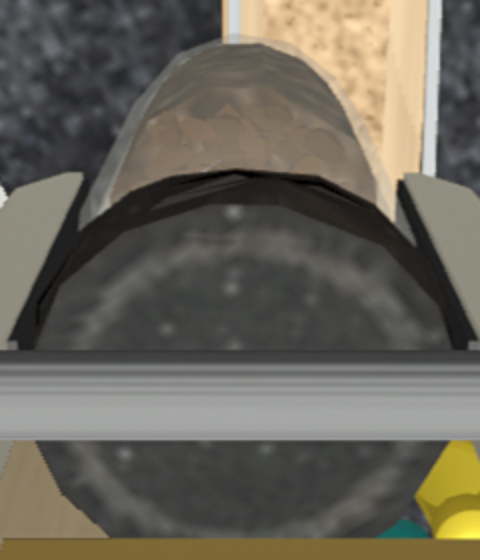

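```bash
python3 - <<'E'
from h import *
show((*slot(.0165),.24,-38.56),(*slot(.0165),.0831+.003,-38.56))
E
```

```text
tcp [ 0.5408 -0.1028  0.2396] az -38.4 z [-0.     0.001 -1.   ]
(np.float64(0.5499149916317266), np.float64(-0.15380227122891724), 0.24, -38.56) [-0.069, 0.078, -0.001, -0.0, -0.0, 0.001]
(np.float64(0.5499149916317266), np.float64(-0.15380227122891724), 0.0861, -38.56) [-0.069, 0.078, 0.307, -0.0, -0.0, 0.001]
```

Call:
step_arm --pt "-0.02 0.02 0 0 0 0" --pt "-0.045 0.05 0 0 0 0.001" --pt "-0.065 0.072 0 0 0 0.001" --pt "-0.069 0.078 0 0 0 0.001" --pt "-0.069 0.078 0.01 0 0 0.001" --pt "-0.069 0.078 0.05 0 0 0.001" --pt "-0.069 0.078 0.1 0 0 0.001" --pt "-0.069 0.078 0.16 0 0 0.001" --pt "-0.069 0.078 0.22 0 0 0.001" --pt "-0.069 0.078 0.265 0 0 0.001" --pt "-0.069 0.078 0.29 0 0 0.001" --pt "-0.069 0.078 0.302 0 0 0.001" --pt "-0.069 0.078 0.306 0 0 0.001" --pt "-0.069 0.078 0.307 0 0 0.001" --pt "-0.069 0.078 0.307 0 0 0.001"

```text
time_s: 20.1
tool_pos: [0.5501, -0.1555, 0.0868]
tool_rot: [2.831, 1.36, 0.001]
wrist_force: [-1.2, -0.3, -5.3]
finger_gap: 0.0654
gripper_force: 30.0
```

```bash
python3 - <<'E'
from h import *
s=state();print(s["finger_gap"],s["wrist_force"])
show((*slot(.0165),.083,-38.56))
E
```

```text
0.06536039197653074 [-1.2134877  -0.30122368 -5.30046839]
tcp [ 0.5501 -0.1555  0.0868] az -38.7 z [ 0.001 -0.    -1.   ]
(np.float64(0.5499149916317266), np.float64(-0.15380227122891724), 0.083, -38.56) [0.002, -0.002, 0.008, 0.001, -0.0, -0.001]
```

Call:
step_arm --pt "0.001 -0.002 0.002 0 0 0" --pt "0.002 -0.002 0.004 0 0 0" --pt "0.002 -0.002 0.005 0 0 0" --pt "0.002 -0.002 0.006 0 0 0" --pt "0.002 -0.002 0.007 0 0 0" --pt "0.002 -0.002 0.007 0 0 0"

```text
time_s: 20.85
tool_pos: [0.5496, -0.154, 0.0829]
tool_rot: [2.832, 1.36, 0.0]
wrist_force: [-0.1, 0.7, -2.3]
finger_gap: 0.0657
gripper_force: 30.0
```

Touching begins (-5.3 → -2.3 N); a hair lower, then open.

Call:
step_arm --pt "0 0 0.001 0 0 0" --pt "0 0 0.001 0 0 0"

```text
time_s: 21.1
tool_pos: [0.5497, -0.1541, 0.0828]
tool_rot: [2.832, 1.36, 0.001]
wrist_force: [-1.6, 1.0, 3.9]
finger_gap: 0.0658
gripper_force: 30.0
```

Call:
step_arm --pt "0 0 0 0 0 0" --pt "0 0 0 0 0 0" --pt "0 0 0 0 0 0" --pt "0 0 0 0 0 0" --pt "0 0 0 0 0 0" --fingers 1

```text
time_s: 21.72
tool_pos: [0.5496, -0.1539, 0.0821]
tool_rot: [2.832, 1.361, -0.0]
wrist_force: [-0.9, 0.3, -1.0]
finger_gap: 0.0926
gripper_force: 0.0
```

```bash
python3 - <<'E'
from h import *
s=state();print(s["finger_gap"],s["wrist_force"])
show((*slot(.0165),.24,-38.56),(.53,.06,.24,-25),(.555,.08,.24,-15))
E
```

```text
0.0926236082860985 [-0.92656502  0.25772733 -0.95891643]
tcp [ 0.5496 -0.1539  0.0821] az -38.7 z [-0. -0. -1.]
(np.float64(0.5499149916317266), np.float64(-0.15380227122891724), 0.24, -38.56) [0.001, 0.0, -0.316, 0.0, 0.0, -0.001]
(0.53, 0.06, 0.24, -25) [0.31, -0.298, -0.316, 0.0, 0.0, -0.114]
(0.555, 0.08, 0.24, -15) [0.372, -0.284, -0.316, 0.0, 0.0, -0.197]
```

Call:
step_arm --pt "0 0 -0.03 0 0 0" --pt "0 0 -0.1 0 0 0" --pt "0 0 -0.19 0 0 0" --pt "0 0 -0.27 0 0 0" --pt "0.03 -0.02 -0.31 0 0 -0.02" --pt "0.09 -0.07 -0.316 0 0 -0.05" --pt "0.17 -0.12 -0.316 0 0 -0.09" --pt "0.24 -0.18 -0.316 0 0 -0.13" --pt "0.3 -0.22 -0.316 0 0 -0.165" --pt "0.34 -0.25 -0.316 0 0 -0.19" --pt "0.35 -0.26 -0.316 0 0 -0.197" --pt "0.35 -0.26 -0.316 0 0 -0.197" --pt "0.35 -0.26 -0.316 0 0 -0.197"

```text
time_s: 23.35
tool_pos: [0.5575, 0.0617, 0.2403]
tool_rot: [2.496, 1.907, -0.001]
wrist_force: [-0.3, -0.1, 0.1]
finger_gap: 0.0932
gripper_force: 0.0
```

```bash
python3 - <<'E'
from h import *
c=wrist();save(c,"w5")
x=fit("spice_jar",[c],cams=False)
z=.006+.065-.0188
show((x[0],x[1],.2,-15),(x[0],x[1],z,-15))
p=read_camera("top");save(p,"t5")
for n,s in(("pepper_mill",.093),("glass_jar",.020)):
    print(n,[np.round(r["rect"]) for r in look_for(p,n)],np.round(rectof(p,n,np.array([*slot(s),.012]))))
E
```

```text
spice_jar free [0.5614 0.1143 0.0035] z fixed [0.5615 0.1146]
[-0.7  1.1  0.7 -0.7]
tcp [0.5575 0.0622 0.2403] az -15.2 z [ 0.    -0.001 -1.   ]
(np.float64(0.5613844293256103), np.float64(0.11433444578245583), 0.2, -15) [0.103, -0.02, 0.08, 0.0, 0.0, -0.002]
(np.float64(0.5613844293256103), np.float64(0.11433444578245583), 0.05220000000000001, -15) [0.103, -0.02, 0.376, 0.0, 0.0, -0.002]
pepper_mill [array([371., 247., 396., 270.])] [370. 247. 397. 273.]
glass_jar [array([350., 228., 375., 253.]), array([485., 297., 516., 324.])] [347. 227. 375. 258.]
```

Spice jar at (0.561, 0.1145); mill and glass jar stand as planned. Grasp the spice jar.

Call:
step_arm --pt "0.03 -0.006 0 0 0 0" --pt "0.08 -0.015 0.02 0 0 0" --pt "0.103 -0.02 0.07 0 0 0" --pt "0.103 -0.02 0.13 0 0 0" --pt "0.103 -0.02 0.2 0 0 0" --pt "0.103 -0.02 0.27 0 0 0" --pt "0.103 -0.02 0.33 0 0 0" --pt "0.103 -0.02 0.365 0 0 0" --pt "0.103 -0.02 0.376 0 0 0" --pt "0.103 -0.02 0.376 0 0 0"

```text
time_s: 24.85
tool_pos: [0.5617, 0.1166, 0.0526]
tool_rot: [2.492, 1.912, 0.001]
wrist_force: [-0.0, -0.0, 0.3]
finger_gap: 0.0927
gripper_force: 0.0
```

Call:
step_arm --pt "0 0 0 0 0 0" --pt "0 0 0 0 0 0" --pt "0 0 0 0 0 0" --pt "0 0 0 0 0 0" --pt "0 0 0 0 0 0" --pt "0 0 0 0 0 0" --fingers 0 --grip_force 20

```text
time_s: 25.6
tool_pos: [0.5614, 0.1162, 0.0522]
tool_rot: [2.493, 1.911, 0.001]
wrist_force: [1.2, -0.2, 0.9]
finger_gap: 0.046
gripper_force: 20.0
```

```bash
python3 - <<'E'
from h import *
s=state();print(s["finger_gap"],s["gripper_force"],s["wrist_force"])
show((*pose()[0][:2],.21,-15),(*slot(-.10),.21,-38.56),(*slot(-.044),.21,-38.56))
E
```

```text
0.04600114663796231 19.982985304668546 [ 1.15961373 -0.21381194  0.89920052]
tcp [0.5614 0.1162 0.0522] az -15.0 z [ 0.001 -0.    -1.   ]
(np.float64(0.5614137184934734), np.float64(0.11620550024345641), 0.21, -15) [0.0, 0.0, -0.316, 0.0, -0.0, -0.0]
(np.float64(0.622533384050142), np.float64(-0.06270441679444097), 0.21, -38.56) [-0.314, 0.211, -0.315, 0.0, -0.0, 0.196]
(np.float64(0.5876266889820625), np.float64(-0.10649394338955404), 0.21, -38.56) [-0.417, 0.166, -0.316, 0.0, -0.0, 0.196]
```

Call:
step_arm --pt "0 0 -0.02 0 0 0" --pt "0 0 -0.07 0 0 0" --pt "0 0 -0.14 0 0 0" --pt "0 0 -0.22 0 0 0" --pt "-0.02 0.01 -0.28 0 0 0.01" --pt "-0.07 0.03 -0.31 0 0 0.03" --pt "-0.14 0.06 -0.316 0 0 0.06" --pt "-0.22 0.09 -0.316 0 0 0.1" --pt "-0.3 0.12 -0.316 0 0 0.14" --pt "-0.36 0.145 -0.316 0 0 0.17" --pt "-0.4 0.16 -0.316 0 0 0.19" --pt "-0.417 0.166 -0.316 0 0 0.196" --pt "-0.417 0.166 -0.316 0 0 0.196" --pt "-0.417 0.166 -0.316 0 0 0.196"

```text
time_s: 27.35
tool_pos: [0.5873, -0.1047, 0.2099]
tool_rot: [-2.827, -1.367, -0.0]
wrist_force: [-0.8, -0.1, -1.1]
finger_gap: 0.0462
gripper_force: 20.0
```

```bash
python3 - <<'E'
from h import *
s=state();print(s["finger_gap"],s["wrist_force"])
c=wrist();save(c,"w6");l=look_for(c,"spice_jar");print([np.round(r["rect"]) for r in l])
p,r=pose()
for dx in(.002,0,-.002,-.005): print(dx,np.round(rectof(c,"spice_jar",p+r.apply([dx,0,.0462]))))
show((*slot(-.044),.21,-38.56))
E
```

```text
0.04615529961677373 [-0.75563682 -0.13372624 -1.07615416]
[array([248., 234., 390., 457.])]
0.002 [246. 226. 399. 448.]
0 [246. 229. 398. 454.]
-0.002 [247. 233. 398. 459.]
-0.005 [247. 238. 398. 467.]
tcp [ 0.5874 -0.1049  0.21  ] az -38.4 z [-0.     0.001 -1.   ]
(np.float64(0.5876266889820625), np.float64(-0.10649394338955404), 0.21, -38.56) [-0.002, 0.002, 0.0, -0.0, -0.0, 0.001]
```

View pics/w6.png

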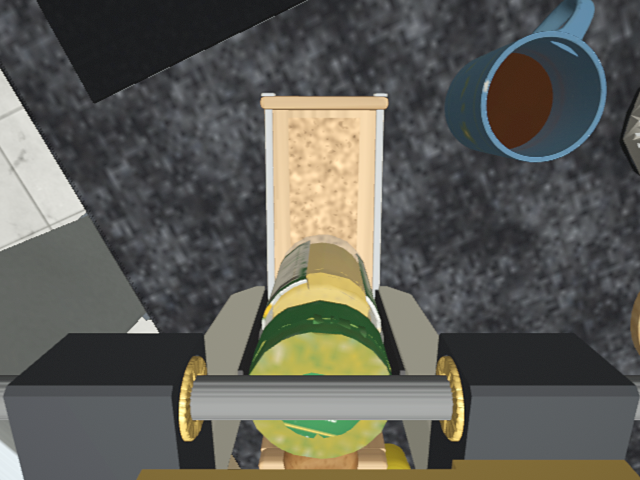

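Call:
step_arm --pt "0.03 0.002 0 0 0 0.001" --pt "0.07 0.002 0 0 0 0.001" --pt "0.09 0.002 0.02 0 0 0.001" --pt "0.09 0.002 0.06 0 0 0.001" --pt "0.09 0.002 0.12 0 0 0.001" --pt "0.09 0.002 0.18 0 0 0.001" --pt "0.09 0.002 0.24 0 0 0.001" --pt "0.09 0.002 0.28 0 0 0.001" --pt "0.09 0.002 0.294 0 0 0.001" --pt "0.09 0.002 0.297 0 0 0.001" --pt "0.09 0.002 0.299 0 0 0.001" --pt "0.09 0.002 0.301 0 0 0.001" --pt "0.09 0.002 0.302 0 0 0.001" --pt "0.09 0.002 0.303 0 0 0.001" --pt "0.09 0.002 0.303 0 0 0.001"

```text
time_s: 29.32
tool_pos: [0.616, -0.072, 0.0587]
tool_rot: [2.832, 1.361, 0.0]
wrist_force: [0.1, 0.6, -1.4]
finger_gap: 0.0456
gripper_force: 20.0
```

Call:
step_arm --pt "0 0 0.001 0 0 0" --pt "0 0 0.002 0 0 0" --pt "0 0 0.002 0 0 0"

```text
time_s: 29.7
tool_pos: [0.6161, -0.0721, 0.058]
tool_rot: [2.832, 1.36, 0.0]
wrist_force: [0.8, 1.2, 1.1]
finger_gap: 0.0457
gripper_force: 20.0
```

Touching: release, rise 15 mm, regrip.

Call:
step_arm --pt "0 0 0 0 0 0" --pt "0 0 0 0 0 0" --pt "0 0 0 0 0 0" --pt "0 0 0 0 0 0" --pt "0 0 -0.01 0 0 0" --pt "0 0 -0.025 0 0 0" --pt "0 0 -0.032 0 0 0" --pt "0 0 -0.032 0 0 0" --fingers 1

```text
time_s: 30.7
tool_pos: [0.6163, -0.0721, 0.0742]
tool_rot: [2.831, 1.36, 0.001]
wrist_force: [-0.1, -0.3, 0.0]
finger_gap: 0.093
gripper_force: 0.0
```

Call:
step_arm --pt "0 0 0 0 0 0" --pt "0 0 0 0 0 0" --pt "0 0 0 0 0 0" --pt "0 0 0 0 0 0" --pt "0 0 0 0 0 0" --pt "0 0 0 0 0 0" --fingers 0

```text
time_s: 31.45
tool_pos: [0.6161, -0.0721, 0.0736]
tool_rot: [2.832, 1.36, 0.0]
wrist_force: [1.2, -0.4, -0.7]
finger_gap: 0.0456
gripper_force: 20.0
```

```bash
python3 - <<'E'
from h import *
s=state();print(s["finger_gap"],s["wrist_force"])
z=pose()[0][2];print(z)
show((*slot(-.0465),z+.02,-38.56),(*slot(-.0465),z+.002,-38.56))
E
```

```text
0.045589355338699254 [ 1.2347437  -0.41224811 -0.69670661]
0.07362690957745291
tcp [ 0.6161 -0.0721  0.0736] az -38.7 z [ 0. -0. -1.]
(np.float64(0.589185023583316), np.float64(-0.10453905380941506), np.float64(0.09362690957745291), -38.56) [-0.084, -0.002, -0.04, 0.0, 0.0, -0.001]
(np.float64(0.589185023583316), np.float64(-0.10453905380941506), np.float64(0.07562690957745291), -38.56) [-0.084, -0.002, -0.004, 0.0, 0.0, -0.001]
```

Call:
step_arm --pt "0 0 -0.01 0 0 0" --pt "0 0 -0.03 0 0 0" --pt "-0.01 0 -0.04 0 0 0" --pt "-0.03 -0.001 -0.04 0 0 0" --pt "-0.055 -0.001 -0.04 0 0 0" --pt "-0.075 -0.002 -0.04 0 0 0" --pt "-0.084 -0.002 -0.04 0 0 0" --pt "-0.084 -0.002 -0.035 0 0 0" --pt "-0.084 -0.002 -0.025 0 0 0" --pt "-0.084 -0.002 -0.014 0 0 0" --pt "-0.084 -0.002 -0.007 0 0 0" --pt "-0.084 -0.002 -0.004 0 0 0" --pt "-0.084 -0.002 -0.002 0 0 0" --pt "-0.084 -0.002 -0.002 0 0 0"

```text
time_s: 33.2
tool_pos: [0.5891, -0.1043, 0.0747]
tool_rot: [2.832, 1.36, 0.0]
wrist_force: [-0.3, -0.2, -1.6]
finger_gap: 0.0452
gripper_force: 20.0
```

Call:
step_arm --pt "0 0 0.001 0 0 0" --pt "0 0 0.002 0 0 0" --pt "0 0 0.002 0 0 0"

```text
time_s: 33.58
tool_pos: [0.589, -0.1043, 0.0737]
tool_rot: [2.832, 1.36, -0.0]
wrist_force: [-0.1, 0.4, -1.6]
finger_gap: 0.0458
gripper_force: 20.0
```

Call:
step_arm --pt "0 0 0.001 0 0 0" --pt "0 0 0.002 0 0 0" --pt "0 0 0.002 0 0 0"

```text
time_s: 33.95
tool_pos: [0.5892, -0.1043, 0.0735]
tool_rot: [2.832, 1.36, 0.001]
wrist_force: [-1.2, 0.2, 4.5]
finger_gap: 0.0457
gripper_force: 20.0
```

Call:
step_arm --pt "0 0 0 0 0 0" --pt "0 0 0 0 0 0" --pt "0 0 0 0 0 0" --pt "0 0 0 0 0 0" --pt "0 0 -0.02 0 0 0" --pt "0 0 -0.07 0 0 0" --pt "0 0 -0.14 0 0 0" --pt "0 0 -0.22 0 0 0" --pt "0 0 -0.28 0 0 0" --pt "0 0 -0.31 0 0 0" --pt "0 0 -0.31 0 0 0" --fingers 1

```text
time_s: 35.33
tool_pos: [0.5894, -0.1043, 0.2285]
tool_rot: [2.831, 1.36, 0.003]
wrist_force: [0.1, -0.6, 0.0]
finger_gap: 0.093
gripper_force: 0.0
```

```bash
python3 - <<'E'
from h import *
s=state();print(s["finger_gap"])
show()
p=read_camera("top");t=read_camera("scene")
for n in("salt_shaker","garlic","tomato"):
  for r in look_for(p,n):
    u=np.array(r["rect"]).reshape(2,2).mean(0); print(n,"top",np.round(u),r["conf"],np.round(onz(p,u,.05),3))
  for r in look_for(t,n):
    u=np.array(r["rect"]).reshape(2,2).mean(0); print(n,"scene",np.round(u),r["conf"],np.round(onz(t,u,.045),3))
E
```

```text
0.09301277907198185
tcp [ 0.5894 -0.1043  0.2285] az -38.7 z [ 0.002 -0.    -1.   ]
salt_shaker top [474. 259.] 0.67 [ 0.507 -0.452  0.05 ]
salt_shaker top [384. 260.] 0.67 [ 0.505 -0.219  0.05 ]
salt_shaker top [460. 294.] 0.57 [ 0.417 -0.412  0.05 ]
salt_shaker top [433. 245.] 0.56 [ 0.545 -0.346  0.05 ]
salt_shaker top [441. 274.] 0.55 [ 0.469 -0.364  0.05 ]
salt_shaker scene [446. 233.] 0.92 [ 0.469 -0.364  0.045]
salt_shaker scene [426. 212.] 0.86 [ 0.546 -0.35   0.045]
salt_shaker scene [476. 245.] 0.69 [ 0.406 -0.413  0.045]
salt_shaker scene [465. 209.] 0.59 [ 0.509 -0.448  0.045]
garlic top [464. 222.] 0.82 [ 0.604 -0.43   0.05 ]
garlic scene [441. 188.] 0.75 [ 0.595 -0.425  0.045]
garlic scene [353. 242.] 0.5 [ 0.551 -0.136  0.045]
tomato top [499. 311.] 0.9 [ 0.374 -0.509  0.05 ]
tomato scene [515. 241.] 0.77 [ 0.37  -0.509  0.045]
```

```bash
python3 - <<'E'
from h import *
t=read_camera("scene")
for nm,u in(("bottle base",(484,176)),("bottle L",(471,170)),("bottle R",(498,178)),("board corner",(484,188)),("board bottom",(562,257)),("towel",(397,140)),("bottle shoulder",(502,125))):
    print(nm,np.round(onz(t,u,0.0 if 'board' not in nm else .02),3))
p=read_camera("top");save(p,"t7")
T=(.508,-.45); a=np.radians(-40); tx=np.array([-np.sin(a),np.cos(a)])
h=np.array(T)-.055*tx; print("hover",h)
show((.508,-.28,.25,-39),(*h,.25,-40))
cv2.imwrite("pics/t7c.png",cv2.resize(p["color"][170:330,290:570,::-1],None,fx=2.8,fy=2.8,interpolation=cv2.INTER_CUBIC))
E
```

```text
bottle base [ 0.598 -0.583  0.   ]
bottle L [ 0.632 -0.561  0.   ]
bottle R [ 0.575 -0.615  0.   ]
board corner [ 0.555 -0.547  0.02 ]
board bottom [ 0.287 -0.605  0.02 ]
towel [ 0.822 -0.425  0.   ]
bottle shoulder [ 0.732 -0.739  0.   ]
hover [ 0.47264668 -0.49213244]
tcp [ 0.5889 -0.1042  0.2272] az -38.7 z [-0.001 -0.    -1.   ]
(0.508, -0.28, 0.25, -39) [-0.376, 0.093, -0.045, -0.0, 0.0, 0.003]
(np.float64(0.47264668146724037), np.float64(-0.4921324443715438), 0.25, -40) [-0.751, 0.303, -0.045, -0.0, 0.0, 0.011]
```

View pics/t7c.png

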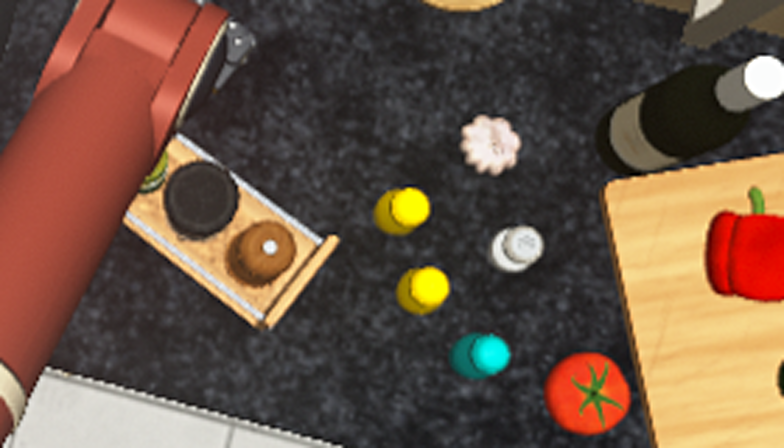

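Call:
step_arm --pt "-0.03 0.01 0 0 0 0" --pt "-0.1 0.04 0 0 0 0" --pt "-0.19 0.075 0 0 0 0" --pt "-0.29 0.115 0 0 0 0.004" --pt "-0.39 0.155 0 0 0 0.008" --pt "-0.49 0.195 0 0 0 0.011" --pt "-0.58 0.235 0 0 0 0.011" --pt "-0.66 0.265 0 0 0 0.011" --pt "-0.72 0.29 0 0 0 0.011" --pt "-0.751 0.303 0 0 0 0.011" --pt "-0.751 0.303 0 0 0 0.011" --pt "-0.751 0.303 0 0 0 0.011" --fingers 0.85

```text
time_s: 37.33
tool_pos: [0.4738, -0.4904, 0.2276]
tool_rot: [-2.845, -1.33, -0.002]
wrist_force: [-0.4, 0.3, -0.2]
finger_gap: 0.079
gripper_force: 0.0
```

```bash
python3 - <<'E'
from h import *
c=wrist();save(c,"w8");print([(np.round(r["rect"]),r["conf"]) for r in look_for(c,"salt_shaker")], proj(c,(.508,-.45,.05)))
x=fit("salt_shaker",[c],cams=False,ctr=proj(c,(.508,-.45,.05)))
show((x[0],x[1],.2,-40),(x[0],x[1],.052-.0188,-40))
E
```

```text
[(array([301., 124., 350., 178.]), 0.9), (array([174., 170., 237., 225.]), 0.73), (array([242.,   1., 304.,  48.]), 0.61)] [322.15349934 150.96903228]
salt_shaker free [ 0.5086 -0.4539 -0.0418] z fixed [ 0.5107 -0.4508]
[-0.6  0.7  0.6 -0.6]
tcp [ 0.4739 -0.4904  0.2278] az -39.8 z [ 0.001  0.001 -1.   ]
(np.float64(0.5086088393993975), np.float64(-0.4538520305661031), 0.2, -40) [0.101, 0.006, 0.056, -0.0, -0.001, 0.001]
(np.float64(0.5086088393993975), np.float64(-0.4538520305661031), 0.03319999999999999, -40) [0.1, 0.006, 0.389, -0.0, -0.001, 0.001]
```

View pics/w8.png

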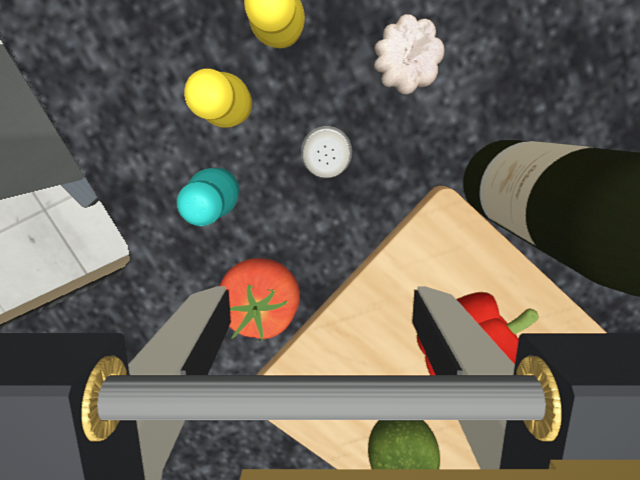

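Call:
step_arm --pt "0.03 0.001 0 0 0 0" --pt "0.08 0.003 0.01 0 0 0" --pt "0.107 0.004 0.04 0 0 0" --pt "0.107 0.004 0.09 0 0 0" --pt "0.107 0.004 0.15 0 0 0" --pt "0.107 0.004 0.22 0 0 0" --pt "0.107 0.004 0.29 0 0 0" --pt "0.107 0.004 0.345 0 0 0" --pt "0.107 0.004 0.38 0 0 0" --pt "0.107 0.004 0.389 0 0 0" --pt "0.107 0.004 0.389 0 0 0"

```text
time_s: 38.85
tool_pos: [0.5089, -0.4527, 0.0336]
tool_rot: [2.846, 1.328, 0.0]
wrist_force: [-0.1, -0.7, -0.1]
finger_gap: 0.079
gripper_force: 0.0
```

Call:
step_arm --pt "0 0 0 0 0 0" --pt "0 0 0 0 0 0" --pt "0 0 0 0 0 0" --pt "0 0 0 0 0 0" --pt "0 0 0 0 0 0" --pt "0 0 0 0 0 0" --fingers 0 --grip_force 18

```text
time_s: 39.6
tool_pos: [0.509, -0.4527, 0.0335]
tool_rot: [2.846, 1.327, 0.001]
wrist_force: [1.5, -0.6, 0.8]
finger_gap: 0.0401
gripper_force: 17.9
```

```bash
python3 - <<'E'
from h import *
s=state();print(s["finger_gap"],s["gripper_force"],s["wrist_force"],s["joints"])
show((*pose()[0][:2],.235,-40),(.53,-.25,.235,-39),(*slot(-.098),.235,-38.56))
E
```

```text
0.04011173076343759 17.85960286622867 [ 1.54341362 -0.61386761  0.75801819] [ 0.45188214  0.90473676  0.45740624  1.50420136 -0.48273421  0.84499629
  0.3834493 ]
tcp [ 0.509  -0.4527  0.0335] az -40.0 z [ 0.001 -0.001 -1.   ]
(np.float64(0.5090496806715522), np.float64(-0.4527121619447828), 0.235, -40) [-0.0, 0.001, -0.403, 0.001, 0.0, 0.0]
(0.53, -0.25, 0.235, -39) [0.338, -0.228, -0.403, 0.001, 0.0, -0.008]
(np.float64(0.6212867163691392), np.float64(-0.06426832845855215), 0.235, -38.56) [0.739, -0.327, -0.403, 0.001, 0.0, -0.012]
```

Call:
step_arm --pt "0 0 -0.02 0 0 0" --pt "0 0 -0.07 0 0 0" --pt "0 0 -0.14 0 0 0" --pt "0 0 -0.22 0 0 0" --pt "0 0 -0.3 0 0 0" --pt "0.01 -0.005 -0.36 0 0 0" --pt "0.05 -0.03 -0.39 0 0 0" --pt "0.12 -0.07 -0.4 0 0 -0.002" --pt "0.21 -0.12 -0.4 0 0 -0.004" --pt "0.3 -0.17 -0.4 0 0 -0.006" --pt "0.39 -0.21 -0.4 0 0 -0.01" --pt "0.48 -0.245 -0.4 0 0 -0.012" --pt "0.57 -0.275 -0.4 0 0 -0.012" --pt "0.65 -0.3 -0.4 0 0 -0.012" --pt "0.71 -0.32 -0.4 0 0 -0.012" --pt "0.735 -0.327 -0.4 0 0 -0.012" --pt "0.739 -0.327 -0.4 0 0 -0.012" --pt "0.739 -0.327 -0.4 0 0 -0.012" --pt "0.739 -0.327 -0.4 0 0 -0.012"

```text
time_s: 41.98
tool_pos: [0.6202, -0.0663, 0.2334]
tool_rot: [2.832, 1.359, -0.001]
wrist_force: [-0.5, -1.1, -0.9]
finger_gap: 0.0395
gripper_force: 17.7
```

```bash
python3 - <<'E'
from h import *
s=state();print(s["finger_gap"],s["wrist_force"])
c=wrist();save(c,"w9");print([np.round(r["rect"]) for r in look_for(c,"salt_shaker")])
p,r=pose()
for dx in(.003,0,-.003,-.006): print(dx,np.round(rectof(c,"salt_shaker",p+r.apply([dx,0,.0335]))))
show((*slot(-.098),.235,-38.56),(*slot(-.098),.0335+.012+.003,-38.56))
t=read_camera("top")
for n,v in(("pepper_mill",.093),("glass_jar",.020),("spice_jar",-.0445)):
    print(n,[np.round(q["rect"]) for q in look_for(t,n)],np.round(rectof(t,n,np.array([*slot(v),.012]))))
E
```

```text
0.03946356700636337 [-0.49309147 -1.07644553 -0.86892558]
[array([264., 248., 369., 377.])]
0.003 [259. 229. 383. 421.]
0 [260. 235. 383. 429.]
-0.003 [260. 241. 382. 437.]
-0.006 [260. 247. 382. 445.]
tcp [ 0.6204 -0.0655  0.2334] az -38.7 z [-0. -0. -1.]
(np.float64(0.6212867163691392), np.float64(-0.06426832845855215), 0.235, -38.56) [0.003, -0.0, -0.003, 0.0, 0.0, -0.001]
(np.float64(0.6212867163691392), np.float64(-0.06426832845855215), 0.0485, -38.56) [0.003, -0.0, 0.37, 0.0, 0.0, -0.001]
pepper_mill [array([369., 250., 397., 272.]), array([334., 142., 359., 182.])] [370. 247. 397. 273.]
glass_jar [array([348., 226., 374., 255.])] [347. 227. 375. 258.]
spice_jar [array([332., 219., 350., 237.]), array([453., 209., 477., 235.])] [332. 216. 350. 239.]
```

View pics/w9.png

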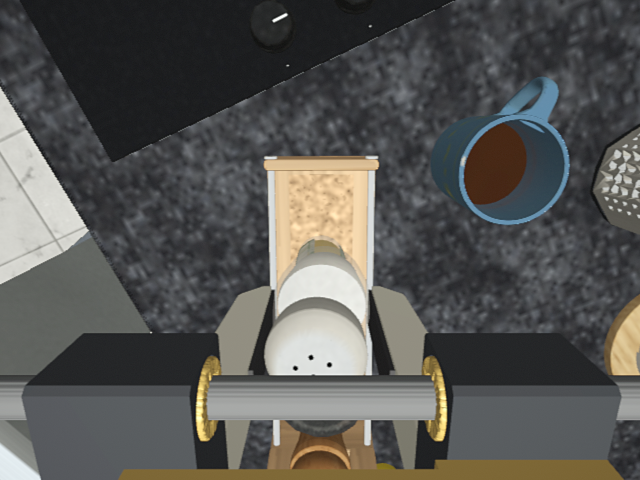

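Call:
step_arm --pt "0.008 0 0.02 0 0 0" --pt "0.008 0 0.07 0 0 0" --pt "0.008 0 0.13 0 0 0" --pt "0.008 0 0.2 0 0 0" --pt "0.008 0 0.27 0 0 0" --pt "0.008 0 0.325 0 0 0" --pt "0.008 0 0.355 0 0 0" --pt "0.008 0 0.366 0 0 0" --pt "0.008 0 0.37 0 0 0" --pt "0.008 0 0.372 0 0 0" --pt "0.008 0 0.374 0 0 0" --pt "0.008 0 0.374 0 0 0"

```text
time_s: 43.78
tool_pos: [0.6234, -0.061, 0.0465]
tool_rot: [2.83, 1.363, 0.001]
wrist_force: [-0.1, -0.6, -1.4]
finger_gap: 0.0398
gripper_force: 17.7
```

Call:
step_arm --pt "0 0 0.001 0 0 0" --pt "0 0 0.002 0 0 0" --pt "0 0 0.002 0 0 0"

```text
time_s: 44.15
tool_pos: [0.6234, -0.0611, 0.0454]
tool_rot: [2.83, 1.363, 0.0]
wrist_force: [-0.9, 1.0, 0.6]
finger_gap: 0.0399
gripper_force: 17.8
```

Call:
step_arm --pt "0 0 0.001 0 0 0" --pt "0 0 0.001 0 0 0"

```text
time_s: 44.4
tool_pos: [0.6234, -0.0611, 0.0453]
tool_rot: [2.83, 1.363, 0.001]
wrist_force: [-0.9, -0.3, 5.1]
finger_gap: 0.0402
gripper_force: 18.1
```

Call:
step_arm --pt "0 0 0 0 0 0" --pt "0 0 0 0 0 0" --pt "0 0 0 0 0 0" --pt "0 0 0 0 0 0" --pt "0 0 0 0 0 0" --pt "0 0 -0.02 0 0 0" --pt "0 0 -0.07 0 0 0" --pt "0 0 -0.14 0 0 0" --pt "0 0 -0.22 0 0 0" --pt "0 0 -0.3 0 0 0" --pt "0.06 0 -0.35 0 0 0" --pt "0.14 -0.02 -0.37 0 0 0" --pt "0.22 -0.06 -0.37 0 0 0" --pt "0.28 -0.08 -0.37 0 0 0" --pt "0.3 -0.1 -0.37 0 0 0" --pt "0.3 -0.1 -0.37 0 0 0" --fingers 1

```text
time_s: 46.4
tool_pos: [0.6771, 0.0878, 0.2298]
tool_rot: [2.829, 1.365, -0.001]
wrist_force: [-0.6, -0.7, -1.1]
finger_gap: 0.0933
gripper_force: 0.0
```

```bash
python3 - <<'E'
from h import *
s=state();print(s["time_s"],s["finger_gap"],s["wrist_force"])
t=read_camera("top");a=read_camera("scene")
for n,v in(("pepper_mill",.093),("glass_jar",.020),("spice_jar",-.0445),("salt_shaker",-.099)):
    for q in(t,a): print(n,[np.round(k["rect"]) for k in look_for(q,n)][:5],np.round(rectof(q,n,np.array([*slot(v),.012]))))
A=cv2.resize(a["color"][170:290,280:420,::-1],(800,686))[:300*2]; cv2.imwrite("pics/fin.png",A)
E
```

```text
46.4 0.09325557842152449 [-0.55049943 -0.72509222 -1.12262801]
pepper_mill [array([372., 248., 398., 273.])] [370. 247. 397. 273.]
pepper_mill [array([374., 214., 406., 263.])] [377. 213. 405. 261.]
glass_jar [array([349., 224., 374., 256.])] [347. 227. 375. 258.]
glass_jar [] [348. 209. 377. 257.]
spice_jar [array([333., 215., 349., 238.])] [332. 216. 350. 239.]
spice_jar [array([330., 213., 349., 253.])] [328. 213. 346. 248.]
salt_shaker [array([432., 267., 450., 277.]), array([447., 286., 472., 307.]), array([312., 205., 330., 225.]), array([425., 236., 442., 252.])] [316. 206. 333. 227.]
salt_shaker [array([463., 228., 488., 259.]), array([309., 217., 324., 240.]), array([436., 221., 455., 248.]), array([432., 179., 451., 198.]), array([416., 198., 436., 229.])] [307. 214. 325. 244.]
```

View pics/fin.png

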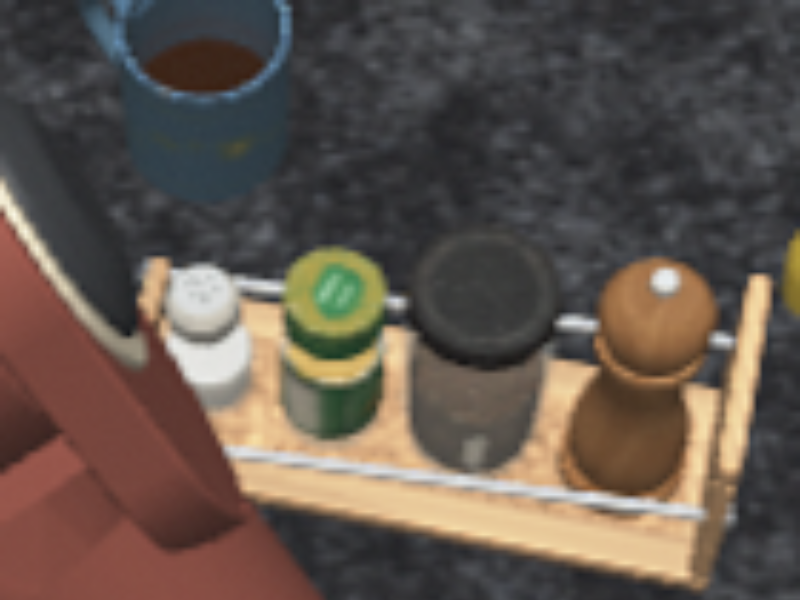

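```bash
python3 - <<'E'
from h import *
a=read_camera("scene");t=read_camera("top")
def rk(w):
    d=R.from_euler("z",-RYAW,degrees=True).apply(w-[RX,RY,0]); return np.round(d*1e3,1)
im=t["color"][200:232,300:345].astype(int);hsv=cv2.cvtColor(t["color"][200:232,300:345],cv2.COLOR_RGB2HSV)
m=(hsv[...,1]<40)&(hsv[...,2]>120);n,l,st,ce=cv2.connectedComponentsWithStats(m.astype(np.uint8))
for s,c in zip(st[1:],ce[1:]):
    if s[4]>15: print("top",s,c+[300,200],rk(onz(t,c+[300,200],.085)),rk(onz(t,c+[300,200],.095)))
u=(315.5,222.5)
print("scene cap",rk(onz(a,u,.09)),rk(onz(a,u,.1)))
print("mug/tomato/garlic",[(n,np.round(k["rect"])) for n in("blue_mug","tomato","garlic") for k in look_for(a,n)[:1]])
E
```

```text
top [28  0 17 13 45] [336.57777778 205.68888889] [-87.7  37.2  85. ] [-86.4  35.7  95. ]
top [ 17   7  15  17 192] [323.43229167 215.27604167] [-98.7  -3.4  85. ] [-97.4  -4.5  95. ]
top [ 6 23 12  9 24] [311.04166667 227.45833333] [-104.   -47.8   85. ] [-102.6  -48.7   95. ]
scene cap [-99.6  -1.5  90. ] [-98.1  -7.2 100. ]
mug/tomato/garlic [('blue_mug', array([290., 166., 328., 202.])), ('tomato', array([501., 226., 531., 256.])), ('garlic', array([432., 179., 450., 196.]))]
```

```bash
python3 - <<'E'
from h import *
a=read_camera("scene")["color"][:,:,::-1].astype(int);b=cv2.imread("pics/scene0.png").astype(int)
d=np.abs(a-b).max(2)
for n,(x0,y0,x1,y1) in {"mug":(290,160,332,205),"tomato":(498,226,532,256),"garlic":(428,176,452,197),"yel":(415,195,458,248)}.items(): print(n,d[y0:y1,x0:x1].mean(),(d[y0:y1,x0:x1]>40).mean())
E
```

```text
mug 1.5571428571428572 0.0
tomato 1.2607843137254902 0.0
garlic 1.0912698412698412 0.0
yel 1.3821851689337428 0.0
```

Nothing else moved, and the row is complete.

```bash
python3 -c "
from bench import *
print(hand_in())"
```

```text
the job is handed in; nothing more can be done
None
```

The pepper mill, glass jar, spice jar and salt shaker are standing upright in the rack, tallest at the tall end to shortest at the low end. The mug, tomato and garlic have not moved. I handed the job in at about 46 s; no verdict came back.

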